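# Latch the potting tray to its dock

### The arm

A 7-joint arm with a two-finger parallel gripper is mounted at the origin on the work surface. World frame = base frame: x ahead of the robot, y to its left, z up, the work surface at z = 0. Lengths are in m, angles in rad, forces in N, time in s.
With the tool pointing down it reaches from about 0.425 to 0.875 m from the base axis. Payload 4.7 kg.
Tool frame: the origin (TCP) lies on the centre line of the jaws, within the pads' length; the fingertips stand 14 mm ahead of it and the grasp point (between the pads) lies 5 mm behind it; z points along the fingers, y is the line along which they close (so a half turn about z gives the same grasp; the last joint's range is limited). The gripper opens to 87 mm and grips with 3 to 60 N. Pads are 19 mm wide; open, the fingers measure 117 mm over their backs; the gripper's body (75 mm by 190 mm) begins 51 mm behind the grasp point.
Start: joints at [-1.212, 0.321, -0.07, 1.45, 0.023, 1.371, -0.057], TCP at [0.22, 0.612, 0.237] pointing down, gripper open.
Joint ranges: [-2.86, 2.86], [-0.3, 2.09], [-1.38, 1.24], [0.06, 2.45], [-1.56, 4.7], [0.09, 2.05], [-2.69, 2.69]. Speed limits (rad/s): [2.57, 2.57, 3.14, 3.14, 3.14, 3.14, 3.14].

### API

Orientations are given as a rotation vector (axis times angle).
In Python, from bench import * gives the robot as it stands.
- The arm moves only by the shell command python3 -m jog 'ROWS' [FORCE]. ROWS is JSON, a list of rows, each an object of numbers: "claw": the finger opening in mm, from 0 to 87; "dx", "dy", "dz": the shift along the tool's x, y, z in mm; "spin": the turn about the tool's z in degrees. In form: [{"claw": .., "dx": .., "dy": .., "dz": .., "spin": ..}, ...]. A call has 1 to 20 rows; each row is the pose to reach, as a shift and turn from the pose commanded when the call began, along the tool's axes at that moment; what a row does not reach only later rows make up. A row lasts 1/12 s, in which the tool goes at most 41.7 mm and 7.16 degrees, less where a joint would pass 70% of its speed; a pose out of reach is approached as far as the arm can. A call with a gripper value outside its range is refused whole. The fingers move at their own pace and stop on an object; FORCE is the grip in N (left out, the last holds). Time passes only in rows, so rows that repeat a pose let the fingers close. It gives the time, the measured TCP pose, the force, the opening and the grip force at its end, in the units of the state.
- get_state(): the state, without advancing time (a new reading comes with each control period).
- get_image(name): name is "scene" or "top"; returns a dict with "frame" (384x512x3 uint8, red, green, blue), "depth" (384x512 float32, m along the optical axis (not along the pixel's ray), 0 where there is no reading), "K" (3x3 intrinsics, pixels), "T" (4x4, takes a point from camera to world coordinates). Camera axes: x right, y down, z forward; pixel columns grow to the right and rows downward; lengths in m; the calibration is good to about 2 mm. A picture is of the moment at which its call begins.
- close_job(): hands the job in; it is judged then, once.
The state is a dict: "time": time; "joint_positions": joint angles; "qd": joint speeds; "joint_torque": joint torques, N m; "position": TCP position; "tool_rot": TCP orientation; "ft_force": force on the tool from outside, world axes, zero at the start; "torque": the same for the moment, N m; "grip_width": opening from 0.0 (shut) to 1.0 (fully open); "grip_force": force on a finger pad.
Only numpy, scipy, OpenCV 4.12 (cv2) and the standard library are available. Lean on these libraries where they do the work, as an engineer would, in place of code of your own. Each camera call takes 0.05 s, during which the arm holds its last target. There are 200 camera calls.

### The job

Clamp the potting tray to its dock with the draw latch: hook the steel loop over the keeper on the tray, drawing it back by feel until its bar is caught under the keeper's lip, then push the red lever back over center and press it down flat so that it stays shut by itself. Be gentle: do not jam the loop against the keeper or force the lever once it is down, and leave the pots, tamper, bowl and chopsticks where they are.

Things in the scene. Friction and masses are not known exactly. Their poses are not given: they have to be found in the camera images.
- dock: dark wooden block fixed to the table, 115 x 110 mm, 38 mm high, carrying the latch. Origin on the table surface right under the lever's pivot, which is 48 mm above it; z up; +x points from the pivot to the tray, y along the pivot axis. The block runs from x = -90 to +25 mm; beyond it a springy rubber buffer reaches to x = 40 mm
- lever (a joint): red latch lever, rad. 0 = flat and shut, pointing to the dock's -x, on a rubber-padded stop, upper face 53 mm above the table; 1.57 = upright; opens to 2.05 (leaning to the tray). Handle 22 mm wide, 5 mm thick. Stiff hinge (0.045 N m): stays where left. With the loop hooked, about 2 to 9 N at its end closes it; dead center is near 0.17 rad, below which it snaps shut and stays
- lever_tip (a point): middle of the outer end of the red lever, on the face that is uppermost when the lever is flat (the face towards the tray when the lever is upright)
- loop: steel wire loop on the lever. Origin on its hinge: 20 mm from the lever pivot, 10 degrees off the handle's direction (below the handle when flat, on its far side from the tray when upright). +x runs from hinge to cross bar (72.2 mm), tab on the +z side. Inside width 33 mm. Stiff hinge (0.035 N m): stays where left, and swings along with the lever unless caught
- bar (a point): middle of the loop's cross bar, a 6 mm round rod along y
- tab (a point): grasp point on the loop's yellow tab, an upright plate 14 mm wide (y), 4 mm thick and 38 mm tall, that stands 14 mm beyond the bar; the point is 29 mm from the bar's level, 9 mm below the tab's top. Pinch it across its 14 mm width; it may pivot between the fingers
- tray: loose pale wooden tray, 210 x 180 mm, 41 mm high, about 0.9 kg, two upturned black pots in its far half, its front face against or just off the buffer. Origin at the foot of its front face, middle; +x away from the dock, z up. The steel keeper stands on its 38 mm thick front rail
- keeper_mark (a point): NOMINAL foot of the catching (far, tray +x) face of the keeper post, on its plate 43 mm above the table; the true keeper sits up to 4.5 mm either way along x, unmeasured: feel for it. Post 20 mm wide; lip on top overhangs 2 mm to +x, underside 54, top 58 mm above the table. The bar comes down beyond the lip on to the plate (22 mm long there), then back under it to the post
- buffer (a joint): how far the dock's rubber buffer is squeezed by the tray, m; 0 = free, about 5.5 N per mm. With the latch shut it is 0.001 to 0.009
- pots_mid (a point): bystander: three nested black nursery pots, 90 mm wide, 103 mm high; point half-way up
- tamper_mid (a point): bystander: stainless steel tamper standing on its 56 mm foot, 103 mm high; point half-way up
- bowl_mid (a point): bystander: blue glazed bowl, 100 mm wide, 50 mm high; point half-way up
- chopsticks: bystander: pair of wooden chopsticks in a paper band, 210 mm long (along x), 7 mm thick; origin at the middle of the underside
Mind the look-alikes: they are no part of the job. Of the things shaped like the dock, the wooden one is meant.

How it is judged:
On the way, in this order (a step that is already met when the one before it is completed fails the run):
1. the loop's bar is behind the keeper, below its lip and drawn back to it, with the lever still up (z of bar in the frame of tray below 0.053 m and x of bar in the frame of tray between 0.0125 and 0.024 m and value of joint lever above 0.5 rad), for 0.2 s.
2. the lever is flat and the tray is drawn against the squeezed buffer (value of joint lever below 0.06 rad and value of joint buffer above 0.0007 m), for 0.2 s.
At the end, for the whole second after the job is handed in: the lever lies flat (within 0.06 rad of its stop) and stays so by itself, the loop's bar sits under the keeper's lip and pulls on it with more than 3 N, the tray stands still and down on the table, drawn against the buffer, which is squeezed by more than 0.7 mm (all of step 2 and contact force between loop and tray above 3 N and z of bar in the frame of tray below 0.054 m and linear speed of tray below 0.01 m/s and height (world z) of tray below 0.006 m); the robot touches nothing.
It fails at once if the loop is jammed against the keeper or tray with more than 15 N while the fingers hold or push it (contact force between loop and tray above 15 N and contact force between the fingers and loop above 0.5 N).
It fails at once if the lever is pressed with more than 25 N while closing (below 0.6 rad) (contact force between any of the fingers, the arm and lever above 25 N and value of joint lever below 0.6 rad).
It fails at once if the pots, tamper, bowl or chopsticks moved by more than 20 mm (distance of any of pots_mid, tamper_mid, bowl_mid, chopsticks from where it was at the start of the episode above 0.02 m).
It also fails if it takes over 61 s, if anything falls off the work surface, if the arm or the gripper's body presses on something with over 40 N, if the wrist force passes 120 N, or if a joint passes its speed limit or range.

## Working session

There is one attempt and no reset: what is moved stays moved. The work goes in short steps, Python scripts to look and compute and a shell command to move; the robot and the scene stay as the last step left them, time stands still between calls to the robot, and variables do not carry over. Pictures are saved under pics/ and viewed, at most 10 in all, crops included, and the job is handed in when it is done.

```bash
mkdir -p pics; python3 - <<'E'
from bench import *
import cv2,numpy as np
s=get_state();print(s['time'],s['position'],s['tool_rot'],s['grip_width'])
for n in("scene","top"):
    d=get_image(n);cv2.imwrite(f"pics/{n}0.png",d["frame"][:,:,::-1]);np.savez(f"pics/{n}0.npz",**d)
    print(n,d["T"].round(3).tolist(),d["K"].tolist())
E
```

```text
0.0 [0.21955933 0.61122494 0.235461  ] [-5.38847518e-01 -3.09479317e+00  2.98865142e-03] 0.9992897101536169
scene [[0.706, 0.432, -0.562, 1.252], [0.709, -0.425, 0.563, -0.687], [0.004, -0.795, -0.606, 0.876], [0.0, 0.0, 0.0, 1.0]] [[416.3360005940336, 0.0, 253.18304188576178], [0.0, 416.3360005940336, 193.60964406269719], [0.0, 0.0, 1.0]]
top [[0.024, -0.988, 0.15, 0.355], [-1.0, -0.025, -0.006, 0.039], [0.009, -0.15, -0.989, 1.012], [0.0, 0.0, 0.0, 1.0]] [[359.6021620810779, 0.0, 252.4851553822016], [0.0, 359.6021620810779, 191.91544192406695], [0.0, 0.0, 1.0]]
```

View pics/scene0.png

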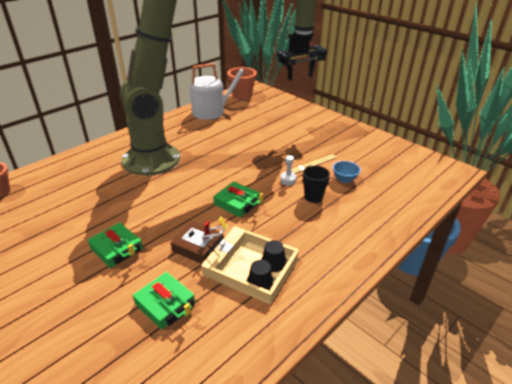

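View pics/top0.png

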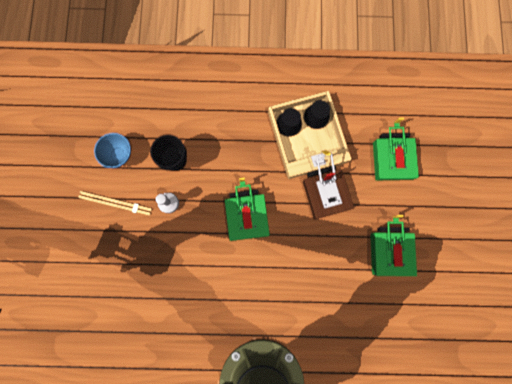

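Dock look-alikes are the three green ones, at top px (247,215), (396,157) and (394,250). The brown wooden block at top (330,193) / scene (198,240), next to the pale tray, is the one meant. I'll confirm it in an enlarged crop.

```bash
cat > h.py <<'E'
import numpy as np,cv2
def load(n): return dict(np.load(f"pics/{n}.npz"))
def cloud(d):
    h,w=d["depth"].shape;u,v=np.meshgrid(np.arange(w),np.arange(h));z=d["depth"]
    p=np.stack([(u-d["K"][0,2])/d["K"][0,0]*z,(v-d["K"][1,2])/d["K"][1,1]*z,z],-1)
    return p@d["T"][:3,:3].T+d["T"][:3,3]
def proj(d,P):
    p=(np.atleast_2d(P)-d["T"][:3,3])@d["T"][:3,:3]; q=p@d["K"].T; return q[:,:2]/q[:,2:]
E
python3 - <<'E'
from h import *
a=load("scene0")["frame"][205:305,160:310];b=load("top0")["frame"][80:230,255:365]
a=cv2.resize(a,None,fx=3.2,fy=3.2,interpolation=cv2.INTER_CUBIC)   # 480x320
b=cv2.resize(b,None,fx=2.9,fy=2.9,interpolation=cv2.INTER_CUBIC) #319x435
o=np.zeros((440,800,3),np.uint8);o[:a.shape[0],:a.shape[1]]=a;o[:b.shape[0],481:481+b.shape[1]]=b
cv2.imwrite("pics/crop1.png",o[:,:,::-1])
d=load("top0");c=cloud(d)
hsv=cv2.cvtColor(d["frame"],cv2.COLOR_RGB2HSV)
def roi(m):
    k=np.zeros(m.shape,bool);k[80:230,255:365]=1;return m&k
z=c[...,2]
# tray rim: pale, z ~0.041
for nm,lo,hi in(("table",-.01,.01),("dock",.032,.043),("rim",.034,.048)):
    m=roi((z>lo)&(z<hi))
    if nm!="table":
        br=(d["frame"].max(-1)<130) if nm=="dock" else (d["frame"].max(-1)>140)&(hsv[...,1]>50)
        m&=br
        n,l,st,_=cv2.connectedComponentsWithStats(m.astype(np.uint8));i=1+st[1:,4].argmax();p=c[l==i]
        r=cv2.minAreaRect((p[:,:2]*1000).astype(np.float32));print(nm,len(p),r,cv2.boxPoints(r).round(1).tolist(),p[:,2].mean())
    else: print(nm,np.median(z[m]))
E
```

```text
table 4.917976321805462e-05
dock 1023 ((511.8137512207031, -173.82589721679688), (128.2257537841797, 110.34310150146484), 16.933631896972656) [[434.3999938964844, -139.6999969482422], [466.6000061035156, -245.3000030517578], [589.2000122070312, -207.89999389648438], [557.0999755859375, -102.4000015258789]] 0.03775583063813354
rim 1152 ((674.6398315429688, -121.62367248535156), (212.90545654296875, 180.0159149169922), 17.10451316833496) [[546.4000244140625, -66.9000015258789], [599.4000244140625, -239.0], [802.9000244140625, -176.3000030517578], [749.9000244140625, -4.300000190734863]] 0.040171623104466994
```

View pics/crop1.png

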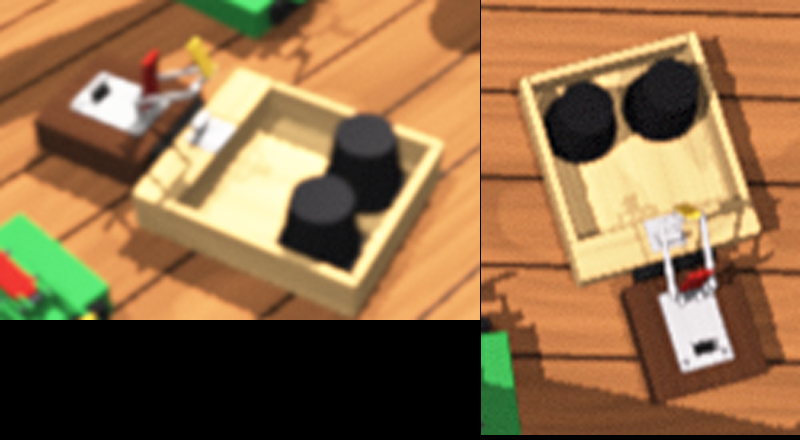

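Confirmed: the brown dock carries a red, nearly upright lever. Its loop with the yellow tab reaches towards the pale tray, raised above the keeper plate. Next I'll measure the lever and tab in the dock frame.

```bash
cat >> h.py <<'E'
YAW=np.radians(17.0);R=np.array([[np.cos(YAW),-np.sin(YAW),0],[np.sin(YAW),np.cos(YAW),0],[0,0,1]])
O=np.array([.537,-.1665,0])
def dk(p): return (p-O)@R
E
python3 - <<'E'
from h import *
for n,box in(("top0",(80,230,255,365)),("scene0",(205,305,160,260))):
    d=load(n);P=dk(cloud(d))*1000;f=d["frame"].astype(int);k=np.zeros(f.shape[:2],bool);k[box[0]:box[1],box[2]:box[3]]=1
    hsv=cv2.cvtColor(d["frame"],cv2.COLOR_RGB2HSV)
    near=k&(P[...,0]>-100)&(P[...,0]<120)&(abs(P[...,1])<45)
    r=near&((hsv[...,0]<6)|(hsv[...,0]>174))&(hsv[...,1]>150)&(f[...,0]>90)&(P[...,2]>44)
    y=near&(hsv[...,0]>20)&(hsv[...,0]<32)&(hsv[...,1]>140)&(P[...,2]>50)
    g=near&(hsv[...,1]<60)&(P[...,2]>60)
    w=near&(hsv[...,1]<70)&(f.max(-1)>120)&(P[...,2]<50)&(P[...,0]>38)
    for nm,m in(("red",r),("yel",y),("loop",g),("plate",w)):
        v,u=np.nonzero(m);print(n,nm,len(v))
        if nm=="plate":
            if len(v): print(P[m].mean(0).round(1),P[m].min(0).round(1),P[m].max(0).round(1))
            continue
        q=P[m];o=np.argsort(q[:,2])
        for i in o[::max(1,len(o)//16)]: print((u[i],v[i]),q[i].round(0).tolist(),end=' ')
        print()
E
```

```text
top0 red 41
(np.int64(326), np.int64(179)) [2.0, 4.0, 69.0] (np.int64(325), np.int64(179)) [2.0, 8.0, 74.0] (np.int64(330), np.int64(177)) [3.0, -5.0, 79.0] (np.int64(324), np.int64(177)) [7.0, 11.0, 81.0] (np.int64(329), np.int64(177)) [3.0, -1.0, 85.0] (np.int64(331), np.int64(176)) [3.0, -6.0, 89.0] (np.int64(327), np.int64(177)) [4.0, 6.0, 89.0] (np.int64(325), np.int64(177)) [4.0, 12.0, 93.0] (np.int64(326), np.int64(177)) [3.0, 10.0, 96.0] (np.int64(329), np.int64(176)) [4.0, 2.0, 96.0] (np.int64(327), np.int64(176)) [5.0, 7.0, 99.0] (np.int64(326), np.int64(176)) [5.0, 11.0, 104.0] (np.int64(333), np.int64(174)) [5.0, -7.0, 106.0] (np.int64(328), np.int64(174)) [8.0, 6.0, 108.0] (np.int64(329), np.int64(175)) [5.0, 4.0, 109.0] (np.int64(331), np.int64(173)) [8.0, -2.0, 109.0] (np.int64(328), np.int64(175)) [5.0, 7.0, 110.0] (np.int64(331), np.int64(174)) [6.0, -1.0, 110.0] (np.int64(332), np.int64(173)) [7.0, -4.0, 112.0] (np.int64(326), np.int64(174)) [9.0, 12.0, 112.0] (np.int64(330), np.int64(174)) [6.0, 2.0, 112.0] 
top0 yel 19
(np.int64(325), np.int64(151)) [64.0, 0.0, 12
[... 4893 characters left out ...]
.0, 80.0] (np.int64(209), np.int64(235)) [26.0, -15.0, 85.0] (np.int64(210), np.int64(236)) [32.0, -19.0, 87.0] (np.int64(211), np.int64(236)) [37.0, -21.0, 91.0] (np.int64(211), np.int64(235)) [35.0, -19.0, 93.0] (np.int64(213), np.int64(234)) [40.0, -15.0, 95.0] (np.int64(213), np.int64(235)) [44.0, -21.0, 98.0] (np.int64(217), np.int64(235)) [54.0, -17.0, 99.0] (np.int64(218), np.int64(235)) [58.0, -17.0, 101.0] (np.int64(218), np.int64(234)) [57.0, -17.0, 104.0] (np.int64(221), np.int64(232)) [62.0, -8.0, 106.0] (np.int64(219), np.int64(234)) [62.0, -18.0, 107.0] (np.int64(220), np.int64(232)) [61.0, -12.0, 109.0] 
scene0 plate 359
[85.8  2.  23.6] [ 38.5 -44.8   0.4] [120.   45.   49.1]
```

```bash
python3 -m jog '[{"claw":50,"dx":-150,"dy":-145,"dz":0,"spin":-20},{"claw":50,"dx":-300,"dy":-290,"dz":0,"spin":-36.7},{"claw":50,"dx":-607,"dy":-589,"dz":25,"spin":-36.7},{"claw":50,"dx":-607,"dy":-589,"dz":25,"spin":-36.7},{"claw":50,"dx":-607,"dy":-589,"dz":25,"spin":-36.7},{"claw":50,"dx":-607,"dy":-589,"dz":25,"spin":-36.7},{"claw":50,"dx":-607,"dy":-589,"dz":25,"spin":-36.7},{"claw":50,"dx":-607,"dy":-589,"dz":25,"spin":-36.7},{"claw":50,"dx":-607,"dy":-589,"dz":25,"spin":-36.7},{"claw":50,"dx":-607,"dy":-589,"dz":25,"spin":-36.7},{"claw":50,"dx":-607,"dy":-589,"dz":25,"spin":-36.7},{"claw":50,"dx":-607,"dy":-589,"dz":25,"spin":-36.7},{"claw":50,"dx":-607,"dy":-589,"dz":25,"spin":-36.7},{"claw":50,"dx":-607,"dy":-589,"dz":25,"spin":-36.7},{"claw":50,"dx":-607,"dy":-589,"dz":25,"spin":-36.7},{"claw":50,"dx":-607,"dy":-589,"dz":25,"spin":-36.7},{"claw":50,"dx":-607,"dy":-589,"dz":25,"spin":-36.7},{"claw":50,"dx":-607,"dy":-589,"dz":25,"spin":-36.7},{"claw":50,"dx":-607,"dy":-589,"dz":25,"spin":-36.7},{"claw":50,"dx":-607,"dy":-589,"dz":25,"spin":-36.7}]' 10
```

```text
time: 1.77
position: [0.5851, -0.1347, 0.2118]
tool_rot: [0.464, -3.107, -0.0]
ft_force: [0.9, 1.0, -0.5]
grip_width: 0.575
grip_force: 0.0
```

```bash
python3 -m jog '[{"claw":50,"dx":0,"dy":0,"dz":0,"spin":0},{"claw":50,"dx":0,"dy":0,"dz":0,"spin":0}]'; cat >> h.py <<'E'
def st():
    from bench import get_state
    from scipy.spatial.transform import Rotation as Ro
    s=get_state();x=Ro.from_rotvec(s['tool_rot']).as_matrix()
    F=R.T@np.array(s['ft_force'])
    print("t",round(s['time'],2),"dock mm",(dk(np.array(s['position']))*1000).round(1),"F dock",F.round(1),"yawerr",round(np.degrees(np.arctan2(x[1,1],x[0,1])-YAW)-90,2),"w",round(s['grip_width']*87,1),"gf",s['grip_force'])
E
python3 - <<'E'
from h import *
from bench import *
st()
o=[]
for n in("scene","top"):
    d=get_image(n);np.savez(f"pics/{n}1.npz",**d);P=dk(cloud(d))*1000
    c=proj(d,O+R@np.array([.06,0,.1]))[0].astype(int);f=d["frame"][c[1]-45:c[1]+45,c[0]-45:c[0]+45].copy()
    o.append(cv2.resize(f,(400,400),interpolation=cv2.INTER_CUBIC))
cv2.imwrite("pics/c2.png",np.hstack(o)[:,:,::-1])
E
```

```text
time: 1.93
position: [0.5842, -0.1363, 0.211]
tool_rot: [0.454, -3.106, 0.002]
ft_force: [-0.4, 0.4, 0.9]
grip_width: 0.573
grip_force: 0.0
t 1.93 dock mm [ 54.   15.1 211. ] F dock [-0.3  0.6  0.9] yawerr -0.38 w 49.9 gf 0.0
```

View pics/c2.png

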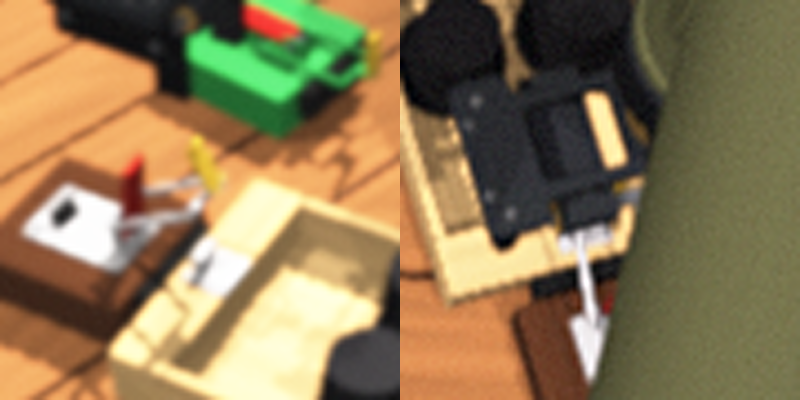

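The scene crop shows the loop and yellow tab (205,165) unmoved and the lever upright at (133,190). The gripper is just above, 14 mm off in y.

```bash
python3 -m jog '[{"claw":50,"dx":-4,"dy":-14,"dz":20,"spin":-0.4},{"claw":50,"dx":-4,"dy":-14,"dz":50,"spin":-0.4},{"claw":50,"dx":-4,"dy":-14,"dz":70,"spin":-0.4},{"claw":50,"dx":-4,"dy":-14,"dz":80,"spin":-0.4},{"claw":40,"dx":-4,"dy":-14,"dz":80,"spin":-0.4},{"claw":30,"dx":-4,"dy":-14,"dz":80,"spin":-0.4},{"claw":20,"dx":-4,"dy":-14,"dz":80,"spin":-0.4}]' 12; python3 -c "
from h import *;st()"
```

```text
time: 2.62
position: [0.5937, -0.1446, 0.1338]
tool_rot: [-0.475, 3.103, -0.0]
ft_force: [0.7, -0.3, -0.1]
grip_width: 0.429
grip_force: 0.0
t 2.62 dock mm [ 60.6   4.3 133.8] F dock [ 0.6 -0.5 -0.1] yawerr 0.41 w 37.3 gf 0.0
```

```bash
python3 -m jog '[{"claw":24,"dx":0,"dy":0,"dz":0,"spin":0},{"claw":24,"dx":0,"dy":0,"dz":0,"spin":0},{"claw":24,"dx":0,"dy":0,"dz":0,"spin":0}]'; python3 - <<'E'
from h import *
from bench import *
st()
d=get_image("scene");np.savez("pics/scene2.npz",**d)
c=proj(d,O+R@np.array([.06,0,.1]))[0].astype(int);f=d["frame"][c[1]-40:c[1]+40,c[0]-40:c[0]+40]
cv2.imwrite("pics/c3.png",cv2.resize(f,(560,560),interpolation=cv2.INTER_CUBIC)[:,:,::-1])
E
```

```text
time: 2.87
position: [0.5932, -0.1453, 0.1332]
tool_rot: [-0.474, 3.104, -0.0]
ft_force: [-0.5, 0.2, 0.0]
grip_width: 0.294
grip_force: 0.0
t 2.87 dock mm [ 60.    3.9 133.2] F dock [-0.4  0.4  0. ] yawerr 0.35 w 25.6 gf 0.0
```

View pics/c3.png

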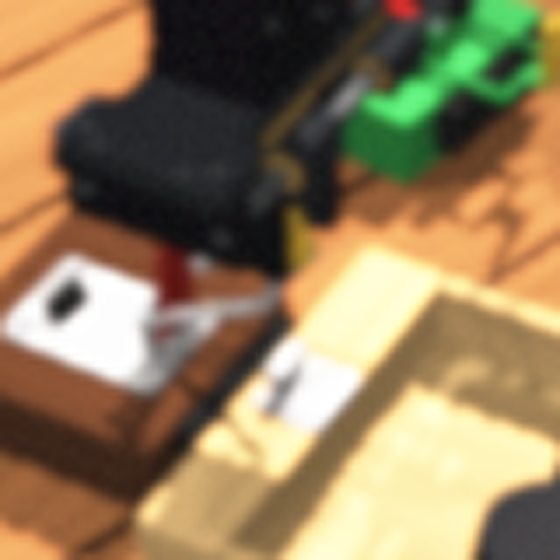

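The tab sits between the fingers (px 298,235). I'll center and close.

```bash
python3 -m jog '[{"claw":24,"dx":1,"dy":-2.4,"dz":1,"spin":0},{"claw":18,"dx":1,"dy":-2.4,"dz":1,"spin":0},{"claw":10,"dx":1,"dy":-2.4,"dz":1,"spin":0},{"claw":8,"dx":1,"dy":-2.4,"dz":1,"spin":0},{"claw":8,"dx":1,"dy":-2.4,"dz":1,"spin":0},{"claw":8,"dx":1,"dy":-2.4,"dz":1,"spin":0},{"claw":8,"dx":1,"dy":-2.4,"dz":1,"spin":0}]' 14; python3 -c "
from h import *;st()"
```

```text
time: 3.5
position: [0.5922, -0.1476, 0.1309]
tool_rot: [0.474, -3.105, -0.001]
ft_force: [-1.3, 0.5, 0.6]
grip_width: 0.158
grip_force: 14.0
t 3.5 dock mm [ 58.3   2.  130.9] F dock [-1.1  0.8  0.6] yawerr 0.35 w 13.7 gf 13.999925754033029
```

```bash
python3 -m jog '[{"claw":8,"dx":-4.5,"dy":0,"dz":4.5,"spin":0},{"claw":8,"dx":-9.1,"dy":0,"dz":9.5,"spin":0},{"claw":8,"dx":-14,"dy":0,"dz":16,"spin":0},{"claw":8,"dx":-18.2,"dy":0,"dz":22.5,"spin":0},{"claw":8,"dx":-21,"dy":0,"dz":28,"spin":0},{"claw":8,"dx":-23.7,"dy":0,"dz":33.9,"spin":0},{"claw":8,"dx":-27,"dy":0,"dz":41,"spin":0},{"claw":8,"dx":-27,"dy":0,"dz":41,"spin":0},{"claw":8,"dx":-27,"dy":0,"dz":41,"spin":0}]'; python3 - <<'E'
from h import *
from bench import *
st()
d=get_image("scene");np.savez("pics/scene3.npz",**d)
c=proj(d,O+R@np.array([.06,0,.07]))[0].astype(int);f=d["frame"][c[1]-30:c[1]+30,c[0]-30:c[0]+30]
cv2.imwrite("pics/c4.png",cv2.resize(f,(560,560),interpolation=cv2.INTER_CUBIC)[:,:,::-1])
E
```

```text
time: 4.25
position: [0.6183, -0.1396, 0.0894]
tool_rot: [0.474, -3.105, -0.0]
ft_force: [0.2, 1.3, 0.0]
grip_width: 0.158
grip_force: 14.0
t 4.25 dock mm [85.6  2.  89.4] F dock [0.6 1.2 0. ] yawerr 0.35 w 13.8 gf 13.999928666744381
```

View pics/c4.png

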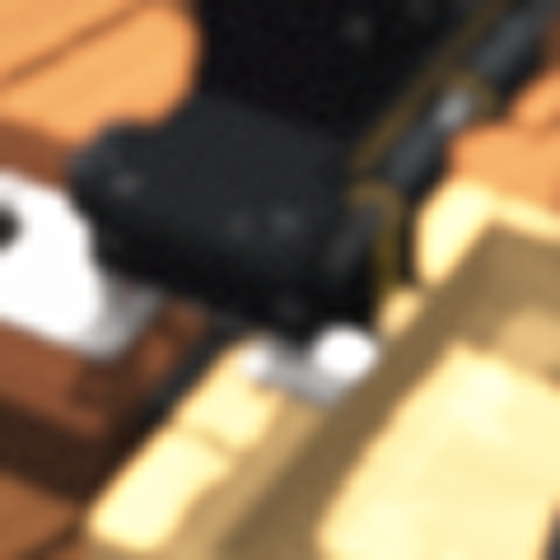

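The loop's near end (px 340,350) hangs above the rail plate, with the tab still held. I'll check the plate extent numerically from the first picture.

```bash
python3 - <<'E'
from h import *
for n in("scene0","top0"):
    d=load(n);P=dk(cloud(d))*1000;hsv=cv2.cvtColor(d["frame"],cv2.COLOR_RGB2HSV)
    m=(hsv[...,1]<75)&(P[...,2]>38)&(P[...,2]<63)&(P[...,0]>36)&(P[...,0]<90)&(abs(P[...,1])<30)
    for yb in range(-20,24,4):
        q=P[m&(abs(P[...,1]-yb)<2)]
        if len(q): print(n,yb,len(q),"x",q[:,0].min().round(1),q[:,0].max().round(1),"hi",q[q[:,2]>49].round(0).tolist()[:6])
E
```

```text
scene0 -20 4 x 36.8 74.6 hi []
scene0 -16 2 x 49.3 70.7 hi []
scene0 -12 19 x 51.1 79.6 hi []
scene0 -8 18 x 45.5 81.2 hi [[55.0, -7.0, 57.0], [55.0, -7.0, 53.0], [58.0, -7.0, 55.0], [61.0, -6.0, 56.0], [56.0, -8.0, 51.0]]
scene0 -4 18 x 46.4 81.6 hi [[54.0, -4.0, 58.0], [58.0, -5.0, 57.0], [60.0, -3.0, 56.0]]
scene0 0 13 x 47.0 79.6 hi [[54.0, 0.0, 59.0], [55.0, -2.0, 57.0], [58.0, -1.0, 57.0], [60.0, 1.0, 57.0], [60.0, 2.0, 52.0]]
scene0 4 18 x 44.7 81.6 hi [[56.0, 3.0, 57.0], [59.0, 3.0, 59.0], [61.0, 6.0, 56.0]]
scene0 8 11 x 38.6 75.6 hi [[54.0, 7.0, 57.0], [55.0, 9.0, 56.0], [60.0, 7.0, 60.0], [58.0, 9.0, 49.0]]
scene0 12 17 x 36.5 80.3 hi [[55.0, 10.0, 58.0], [57.0, 12.0, 58.0], [59.0, 14.0, 57.0], [59.0, 14.0, 53.0]]
scene0 16 14 x 38.1 80.1 hi []
scene0 20 9 x 41.8 78.1 hi []
top0 -16 4 x 53.7 68.8 hi []
top0 -12 12 x 47.1 78.2 hi []
top0 -8 12 x 47.7 76.2 hi [[59.0, -8.0, 54.0], [56.0, -8.0, 54.0], [53.0, -6.0, 55.0]]
top0 -4 12 x 46.1 78.9 hi [[59.0, -4.0, 59.0], [56.0, -3.0, 61.0], [54.0, -3.0, 57.0], [52.0, -4.0, 51.0]]
top0 0 12 x 46.6 78.9 hi [[57.0, -1.0, 58.0], [55.0, -1.0, 56.0], [53.0, -1.0, 53.0]]
top0 4 10 x 52.2 76.7 hi [[59.0, 4.0, 57.0], [57.0, 2.0, 61.0], [56.0, 4.0, 56.0], [54.0, 3.0, 61.0], [53.0, 5.0, 57.0], [53.0, 3.0, 56.0]]
top0 8 11 x 46.8 78.0 hi []
top0 12 19 x 44.2 76.8 hi [[58.0, 13.0, 57.0], [56.0, 12.0, 51.0]]
top0 16 16 x 47.8 77.6 hi []
top0 20 10 x 48.6 77.7 hi []
```

```bash
python3 -m jog '[{"claw":8,"dx":-0.7,"dy":0,"dz":3,"spin":0},{"claw":8,"dx":-1.3,"dy":0,"dz":6,"spin":0},{"claw":8,"dx":-1.9,"dy":0,"dz":10,"spin":0},{"claw":8,"dx":-2.5,"dy":0,"dz":14,"spin":0},{"claw":8,"dx":-2.7,"dy":0,"dz":18,"spin":0},{"claw":8,"dx":-2.8,"dy":0,"dz":20,"spin":0},{"claw":8,"dx":-2.8,"dy":0,"dz":20,"spin":0},{"claw":8,"dx":-2.8,"dy":0,"dz":20,"spin":0}]'; python3 -c "
from h import *;st()"
```

```text
time: 4.97
position: [0.6208, -0.1389, 0.0699]
tool_rot: [0.474, -3.106, -0.0]
ft_force: [1.5, 1.7, 0.1]
grip_width: 0.152
grip_force: 14.0
t 4.97 dock mm [88.2  1.9 69.9] F dock [2.  1.2 0.1] yawerr 0.34 w 13.2 gf 14.00006082141772
```

```bash
python3 -m jog '[{"claw":8,"dx":0,"dy":0,"dz":1,"spin":0},{"claw":8,"dx":0,"dy":0,"dz":2,"spin":0},{"claw":8,"dx":0,"dy":0,"dz":2,"spin":0}]';python3 -m jog '[{"claw":8,"dx":0,"dy":0,"dz":1,"spin":0},{"claw":8,"dx":0,"dy":0,"dz":1,"spin":0},{"claw":8,"dx":0,"dy":0,"dz":1,"spin":0}]'; python3 -c "
from h import *;st()"
```

```text
time: 5.22
position: [0.6208, -0.1389, 0.0681]
tool_rot: [-0.474, 3.106, 0.0]
ft_force: [1.2, 2.0, 0.2]
grip_width: 0.158
grip_force: 14.0
time: 5.47
position: [0.6208, -0.1389, 0.067]
tool_rot: [-0.474, 3.106, 0.0]
ft_force: [0.8, 1.7, 1.3]
grip_width: 0.16
grip_force: 14.0
t 5.47 dock mm [88.2  1.9 67. ] F dock [1.3 1.4 1.3] yawerr 0.34 w 13.9 gf 14.00009026285261
```

```bash
python3 -m jog '[{"claw":8,"dx":0,"dy":0,"dz":0.7,"spin":0},{"claw":8,"dx":0,"dy":0,"dz":0.7,"spin":0}]';python3 -m jog '[{"claw":8,"dx":0,"dy":0,"dz":0.7,"spin":0},{"claw":8,"dx":0,"dy":0,"dz":0.7,"spin":0}]'; python3 -c "
from h import *;st()"
```

```text
time: 5.63
position: [0.6208, -0.1389, 0.0664]
tool_rot: [-0.474, 3.106, 0.0]
ft_force: [0.6, 1.9, 1.0]
grip_width: 0.159
grip_force: 14.0
time: 5.8
position: [0.6208, -0.1388, 0.0656]
tool_rot: [-0.474, 3.106, 0.0]
ft_force: [-0.2, 2.3, 0.7]
grip_width: 0.157
grip_force: 14.0
t 5.8 dock mm [88.2  1.9 65.6] F dock [0.5 2.2 0.7] yawerr 0.35 w 13.6 gf 14.000110218767077
```

```bash
python3 -m jog '[{"claw":8,"dx":1,"dy":0,"dz":0.5,"spin":0},{"claw":8,"dx":2,"dy":0,"dz":0.5,"spin":0},{"claw":8,"dx":2,"dy":0,"dz":0.5,"spin":0}]';python3 -c "
from h import *;st()";python3 -m jog '[{"claw":8,"dx":1,"dy":0,"dz":0,"spin":0},{"claw":8,"dx":1,"dy":0,"dz":0,"spin":0}]' >/dev/null; python3 -c "
from h import *;st()";python3 -m jog '[{"claw":8,"dx":1,"dy":0,"dz":0,"spin":0},{"claw":8,"dx":1,"dy":0,"dz":0,"spin":0}]' >/dev/null; python3 -c "
from h import *;st()"
```

```text
time: 6.05
position: [0.6204, -0.139, 0.0658]
tool_rot: [-0.474, 3.102, -0.0]
ft_force: [3.9, 2.1, 0.8]
grip_width: 0.16
grip_force: 14.0
t 6.05 dock mm [87.8  2.  65.8] F dock [4.4 0.9 0.8] yawerr 0.38 w 13.9 gf 14.000130258500576
t 6.22 dock mm [86.6  1.9 65.8] F dock [4.3 0.7 0.6] yawerr 0.37 w 13.7 gf 14.000073198694736
t 6.38 dock mm [85.2  1.9 65.7] F dock [4.7 1.5 2.6] yawerr 0.37 w 13.3 gf 14.000152295920998
```

```bash
for i in 1 2; do :; done; python3 -m jog '[{"claw":8,"dx":1,"dy":0,"dz":0,"spin":0},{"claw":8,"dx":1,"dy":0,"dz":0,"spin":0}]' >/dev/null; python3 -c "
from h import *;st()";python3 -m jog '[{"claw":8,"dx":1,"dy":0,"dz":0,"spin":0},{"claw":8,"dx":1,"dy":0,"dz":0,"spin":0}]' >/dev/null; python3 -c "
from h import *;st()";
```

```text
t 6.55 dock mm [83.8  1.9 65.5] F dock [4.6 1.3 1.3] yawerr 0.36 w 13.2 gf 14.000067743472755
t 6.72 dock mm [82.4  1.9 65.3] F dock [4.4 2.7 1.2] yawerr 0.35 w 13.4 gf 14.000130237545818
```

```bash
python3 -m jog '[{"claw":8,"dx":0.8,"dy":0,"dz":0,"spin":0},{"claw":8,"dx":0.8,"dy":0,"dz":0,"spin":0}]' >/dev/null; python3 -c "
from h import *;st()"
```

```text
t 6.88 dock mm [81.3  1.9 65.2] F dock [3.7 1.5 1.1] yawerr 0.35 w 13.5 gf 14.000114821828902
```

```bash
python3 -m jog '[{"claw":8,"dx":0.8,"dy":0,"dz":0,"spin":0},{"claw":8,"dx":0.8,"dy":0,"dz":0,"spin":0}]' >/dev/null; python3 -c "
from h import *;st()"
```

```text
t 7.05 dock mm [80.4  1.9 65.1] F dock [4.4 1.8 1.2] yawerr 0.34 w 13.6 gf 14.000043156556785
```

```bash
python3 -m jog '[{"claw":8,"dx":0.8,"dy":0,"dz":0,"spin":0},{"claw":8,"dx":0.8,"dy":0,"dz":0,"spin":0}]' >/dev/null; python3 -c "
from h import *;st()"
```

```text
t 7.22 dock mm [79.5  1.9 65.1] F dock [3.6 1.5 1.4] yawerr 0.34 w 13.9 gf 14.000088998582214
```

```bash
python3 -m jog '[{"claw":8,"dx":0.8,"dy":0,"dz":0,"spin":0},{"claw":8,"dx":0.8,"dy":0,"dz":0,"spin":0}]' >/dev/null; python3 -c "
from h import *;st()"
```

```text
t 7.38 dock mm [78.8  1.9 65.1] F dock [ 4.6  2.2 -0.3] yawerr 0.34 w 13.8 gf 14.000005605630577
```

```bash
python3 - <<'E'
from h import *
from bench import *
o=[]
for n in("scene","top"):
    d=get_image(n);np.savez(f"pics/{n}4.npz",**d)
    c=proj(d,O+R@np.array([.04,0,.07]))[0].astype(int);f=d["frame"][c[1]-32:c[1]+32,c[0]-32:c[0]+32]
    o.append(cv2.resize(f,(400,400),interpolation=cv2.INTER_CUBIC))
cv2.imwrite("pics/c5.png",np.hstack(o)[:,:,::-1])
a=load("scene0");b=load("scene4");P=dk(cloud(b))*1000;Q=dk(cloud(a))*1000
hsv=cv2.cvtColor(b["frame"],cv2.COLOR_RGB2HSV)
for nm,X,d in(("0",Q,a),("4",P,b)):
    hsv=cv2.cvtColor(d["frame"],cv2.COLOR_RGB2HSV)
    # tray far outer edge/rim: pale points near z 41
    m=(X[...,2]>36)&(X[...,2]<46)&(hsv[...,1]>50)&(hsv[...,0]>15)&(hsv[...,0]<30)&(X[...,0]>200)&(X[...,0]<265)&(abs(X[...,1])<60)
    print(nm,m.sum(),X[m][:,0].max(),np.median(X[m][:,0]))
    r=((hsv[...,0]<6)|(hsv[...,0]>174))&(hsv[...,1]>150)&(X[...,2]>44)&(abs(X[...,1])<20)&(abs(X[...,0])<80)
    q=X[r];print(len(q),q[np.argsort(q[:,2])][::4].round(0).tolist())
E
```

```text
0 113 253.06987089864853 249.10858405843757
42 [[9.0, 4.0, 70.0], [8.0, -4.0, 76.0], [6.0, -6.0, 80.0], [7.0, -6.0, 85.0], [10.0, -5.0, 88.0], [12.0, -2.0, 95.0], [11.0, -11.0, 101.0], [9.0, 8.0, 104.0], [13.0, 2.0, 107.0], [10.0, -3.0, 109.0], [10.0, 2.0, 113.0]]
4 111 253.4020936912899 249.3544421818997
24 [[3.0, 6.0, 88.0], [3.0, -4.0, 96.0], [0.0, -4.0, 99.0], [1.0, 0.0, 103.0], [0.0, -9.0, 107.0], [1.0, 1.0, 110.0]]
```

View pics/c5.png

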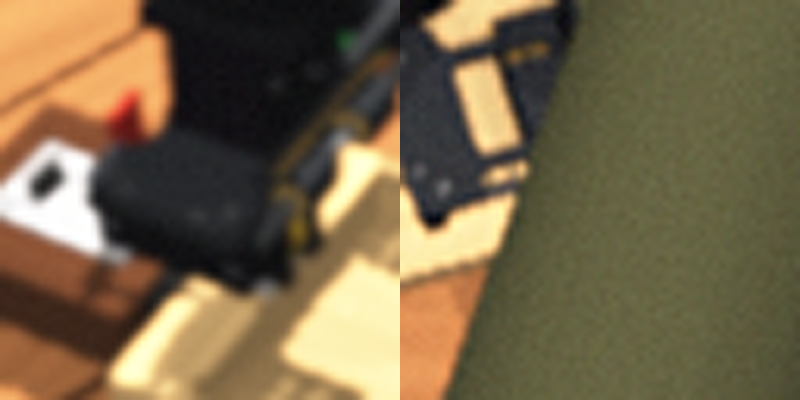

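The lever is only about 5° back from upright and the tray hasn't moved, yet the fingers travelled 9 mm. So the tab is slipping in the pads, showing on their far side at px (300,215). I'll measure the tab.

```bash
python3 - <<'E'
from h import *
for n in("scene3","scene4"):
    d=load(n);P=dk(cloud(d))*1000;hsv=cv2.cvtColor(d["frame"],cv2.COLOR_RGB2HSV)
    y=(hsv[...,0]>20)&(hsv[...,0]<32)&(hsv[...,1]>170)&(P[...,2]>50)&(abs(P[...,1])<25)&(P[...,0]>40)&(P[...,0]<130)
    v,u=np.nonzero(y);print(n,[((int(a),int(b)),P[b,a].round(0).tolist(),d["frame"][b,a].tolist()) for a,b in zip(u,v)])
E
```

```text
scene3 [((233, 235), [92.0, 4.0, 99.0], [85, 68, 28]), ((233, 236), [92.0, 4.0, 95.0], [83, 66, 27]), ((233, 237), [92.0, 4.0, 91.0], [75, 60, 24])]
scene4 [((231, 241), [91.0, -5.0, 83.0], [116, 91, 32]), ((232, 241), [91.0, -1.0, 80.0], [101, 80, 30]), ((230, 242), [91.0, -11.0, 85.0], [78, 62, 25]), ((231, 242), [89.0, -3.0, 77.0], [107, 84, 29]), ((232, 242), [87.0, 6.0, 69.0], [97, 77, 29])]
```

```bash
python3 -m jog '[{"claw":26,"dx":0,"dy":0,"dz":0,"spin":0},{"claw":26,"dx":0,"dy":0,"dz":0,"spin":0},{"claw":26,"dx":0,"dy":0,"dz":0,"spin":0},{"claw":26,"dx":-4,"dy":0,"dz":0,"spin":0},{"claw":26,"dx":-9,"dy":0,"dz":0,"spin":0},{"claw":26,"dx":-9,"dy":0,"dz":0,"spin":0},{"claw":10,"dx":-9,"dy":0,"dz":0,"spin":0},{"claw":8,"dx":-9,"dy":0,"dz":0,"spin":0},{"claw":8,"dx":-9,"dy":0,"dz":0,"spin":0},{"claw":8,"dx":-9,"dy":0,"dz":0,"spin":0},{"claw":8,"dx":-9,"dy":0,"dz":0,"spin":0},{"claw":8,"dx":-9,"dy":0,"dz":0,"spin":0}]' 45; python3 - <<'E'
from h import *
from bench import *
st()
d=get_image("scene")
np.savez("pics/scene5.npz",**d);P=dk(cloud(d))*1000;hsv=cv2.cvtColor(d["frame"],cv2.COLOR_RGB2HSV)
y=(hsv[...,0]>20)&(hsv[...,0]<32)&(hsv[...,1]>150)&(P[...,2]>50)&(abs(P[...,1])<25)&(P[...,0]>40)&(P[...,0]<130)
r=((hsv[...,0]<6)|(hsv[...,0]>174))&(hsv[...,1]>150)&(P[...,2]>44)&(abs(P[...,1])<20)&(abs(P[...,0])<80)
print(P[y].round(0).tolist());q=P[r];print(q[np.argsort(q[:,2])][::4].round(0).tolist())
E
```

```text
time: 8.48
position: [0.6204, -0.1388, 0.0651]
tool_rot: [0.474, -3.105, -0.0]
ft_force: [0.1, 0.1, -0.2]
grip_width: 0.145
grip_force: 45.0
t 8.48 dock mm [87.9  2.1 65.1] F dock [ 0.1  0.  -0.2] yawerr 0.35 w 12.6 gf 44.99991036951542
[]
[[2.0, 6.0, 88.0], [-2.0, -6.0, 92.0], [1.0, -5.0, 96.0], [0.0, -5.0, 99.0], [0.0, 1.0, 103.0], [1.0, -4.0, 107.0], [-0.0, -7.0, 109.0], [1.0, -4.0, 111.0]]
```

```bash
python3 -m jog '[{"claw":8,"dx":1,"dy":0,"dz":0,"spin":0},{"claw":8,"dx":1,"dy":0,"dz":0,"spin":0}]' >/dev/null; python3 -c "
from h import *;st()";python3 -m jog '[{"claw":8,"dx":0.8,"dy":0,"dz":0,"spin":0},{"claw":8,"dx":0.8,"dy":0,"dz":0,"spin":0}]' >/dev/null; python3 -c "
from h import *;st()"
```

```text
t 8.7 dock mm [87.7  2.  65.5] F dock [ 2.3  0.1 -0.7] yawerr 0.36 w 12.8 gf 44.99991450458765
t 8.87 dock mm [87.6  2.1 65.8] F dock [ 4.1  0.7 -0.2] yawerr 0.38 w 13.1 gf 44.9999038875103
```

```bash
python3 -m jog '[{"claw":8,"dx":0.8,"dy":0,"dz":0,"spin":0},{"claw":8,"dx":0.8,"dy":0,"dz":0,"spin":0}]' >/dev/null; python3 -c "
from h import *;st()"
```

```text
t 9.03 dock mm [86.5  2.1 65.6] F dock [ 4.2  0.3 -0.9] yawerr 0.37 w 12.9 gf 44.99977944418788
```

```bash
python3 -m jog '[{"claw":8,"dx":1,"dy":0,"dz":0.3,"spin":0},{"claw":8,"dx":1,"dy":0,"dz":0.3,"spin":0}]' >/dev/null; python3 -c "
from h import *;st()"
```

```text
t 9.2 dock mm [85.   2.1 65.1] F dock [ 4.3  0.9 -0.7] yawerr 0.36 w 13.1 gf 44.99981380999088
```

```bash
python3 -m jog '[{"claw":8,"dx":1,"dy":0,"dz":0,"spin":0},{"claw":8,"dx":1,"dy":0,"dz":0,"spin":0}]' >/dev/null; python3 -c "
from h import *;st()"
```

```text
t 9.37 dock mm [83.9  2.  65. ] F dock [ 4.3  1.1 -2.3] yawerr 0.35 w 13.0 gf 44.99961926601827
```

```bash
python3 -m jog '[{"claw":8,"dx":1,"dy":0,"dz":0,"spin":0},{"claw":8,"dx":1,"dy":0,"dz":0,"spin":0}]' >/dev/null; python3 -c "
from h import *;st()"
```

```text
t 9.53 dock mm [83.4  2.1 65. ] F dock [ 5.7  0.9 -1.7] yawerr 0.36 w 12.8 gf 44.99968623742461
```

```bash
python3 -m jog '[{"claw":8,"dx":0.8,"dy":0,"dz":0,"spin":0},{"claw":8,"dx":0.8,"dy":0,"dz":0,"spin":0},{"claw":8,"dx":0.8,"dy":0,"dz":0,"spin":0}]' >/dev/null; python3 - <<'E'
from h import *
from bench import *
st()
d=get_image("scene")
np.savez("pics/scene6.npz",**d);P=dk(cloud(d))*1000;hsv=cv2.cvtColor(d["frame"],cv2.COLOR_RGB2HSV)
r=((hsv[...,0]<6)|(hsv[...,0]>174))&(hsv[...,1]>150)&(P[...,2]>44)&(abs(P[...,1])<20)&(abs(P[...,0])<80)
q=P[r];print(q[np.argsort(q[:,2])][::3].round(0).tolist())
m=(P[...,2]>36)&(P[...,2]<46)&(hsv[...,1]>50)&(hsv[...,0]>15)&(hsv[...,0]<30)&(P[...,0]>200)&(P[...,0]<265)&(abs(P[...,1])<60)
print(m.sum(),P[m][:,0].max(),np.median(P[m][:,0]))
E
```

```text
t 9.78 dock mm [83.3  2.1 65.2] F dock [ 6.7  0.1 -2.5] yawerr 0.38 w 13.1 gf 44.99962435103953
[[-6.0, 8.0, 83.0], [-7.0, -5.0, 86.0], [-10.0, -5.0, 88.0], [-11.0, -9.0, 90.0], [-12.0, -7.0, 92.0], [-9.0, -1.0, 93.0], [-10.0, 0.0, 95.0], [-11.0, -8.0, 97.0], [-12.0, -6.0, 99.0], [-11.0, 2.0, 101.0], [-13.0, 0.0, 102.0], [-15.0, -1.0, 105.0], [-16.0, -9.0, 107.0], [-13.0, 1.0, 108.0], [-16.0, 1.0, 111.0]]
109 252.96765810707183 249.29254835486043
```

The lever is drawn back to about 1.26 rad, motion has stalled, and the force is up from 4.3 to 6.7 N. The bar is on the post, with tray x ≈ 20 mm and z ≈ 46 mm. I'll hold, release, and go up.

```bash
python3 -m jog '[{"claw":8,"dx":0.3,"dy":0,"dz":0,"spin":0},{"claw":8,"dx":0.3,"dy":0,"dz":0,"spin":0},{"claw":8,"dx":0.3,"dy":0,"dz":0,"spin":0},{"claw":8,"dx":0.3,"dy":0,"dz":0,"spin":0},{"claw":30,"dx":0,"dy":0,"dz":0,"spin":0},{"claw":30,"dx":0,"dy":0,"dz":0,"spin":0},{"claw":30,"dx":0,"dy":0,"dz":0,"spin":0},{"claw":30,"dx":0,"dy":0,"dz":0,"spin":0},{"claw":30,"dx":0,"dy":0,"dz":-20,"spin":0},{"claw":30,"dx":0,"dy":0,"dz":-50,"spin":0},{"claw":10,"dx":0,"dy":0,"dz":-60,"spin":0},{"claw":0,"dx":0,"dy":0,"dz":-60,"spin":0},{"claw":0,"dx":0,"dy":0,"dz":-60,"spin":0},{"claw":0,"dx":0,"dy":0,"dz":-60,"spin":0}]' 20; python3 - <<'E'
from h import *
from bench import *
st()
d=get_image("scene")
np.savez("pics/scene7.npz",**d);P=dk(cloud(d))*1000;hsv=cv2.cvtColor(d["frame"],cv2.COLOR_RGB2HSV)
r=((hsv[...,0]<6)|(hsv[...,0]>174))&(hsv[...,1]>150)&(P[...,2]>44)&(abs(P[...,1])<20)&(abs(P[...,0])<80)
q=P[r];print(q[np.argsort(q[:,2])][::3].round(0).tolist())
c=proj(d,O+R@np.array([.05,0,.06]))[0].astype(int);f=d["frame"][c[1]-30:c[1]+30,c[0]-30:c[0]+30]
cv2.imwrite("pics/c6.png",cv2.resize(f,(560,560),interpolation=cv2.INTER_CUBIC)[:,:,::-1])
E
```

```text
time: 11.0
position: [0.6135, -0.1407, 0.1234]
tool_rot: [0.473, -3.103, -0.001]
ft_force: [-0.1, 1.2, -0.5]
grip_width: 0.123
grip_force: 0.0
t 11.0 dock mm [ 80.7   2.4 123.4] F dock [ 0.3  1.2 -0.5] yawerr 0.34 w 10.7 gf 0.0
[[2.0, 3.0, 56.0], [-0.0, 12.0, 59.0], [1.0, -0.0, 62.0], [0.0, 2.0, 64.0], [0.0, -4.0, 65.0], [0.0, 2.0, 68.0], [-1.0, 4.0, 69.0], [-2.0, 11.0, 71.0], [-1.0, 4.0, 73.0], [-0.0, -2.0, 74.0], [-5.0, 6.0, 77.0], [-4.0, -5.0, 79.0], [-5.0, -4.0, 81.0], [-7.0, -5.0, 85.0], [-7.0, -4.0, 88.0], [-11.0, -9.0, 94.0], [-18.0, -7.0, 105.0]]
```

View pics/c6.png

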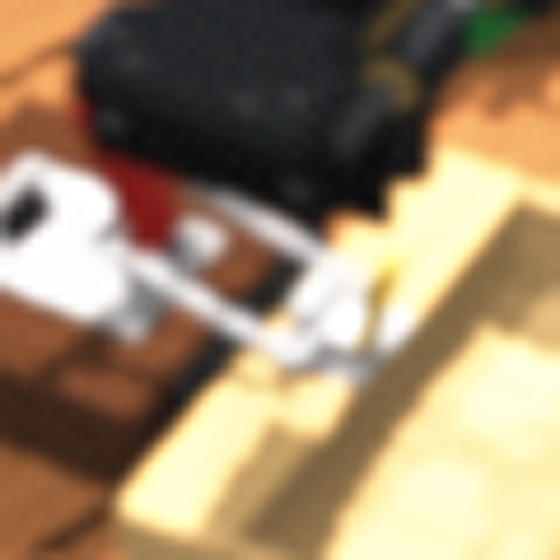

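The loop is around the keeper: lip visible at px (335,300), bar behind it at (340,360), tab at (385,280). The lever leans back. Now I'll push it.

```bash
python3 -m jog '[{"claw":0,"dx":30,"dy":0,"dz":4,"spin":0},{"claw":0,"dx":60,"dy":0,"dz":8,"spin":0},{"claw":0,"dx":74,"dy":0,"dz":8,"spin":0},{"claw":0,"dx":74,"dy":0,"dz":8,"spin":0},{"claw":0,"dx":78,"dy":0,"dz":8,"spin":0},{"claw":0,"dx":82,"dy":0,"dz":8,"spin":0},{"claw":0,"dx":86,"dy":0,"dz":8.5,"spin":0},{"claw":0,"dx":86,"dy":0,"dz":8.5,"spin":0}]'; python3 -c "
from h import *;st()"
```

```text
time: 11.72
position: [0.5327, -0.1661, 0.1162]
tool_rot: [-0.474, 3.105, 0.0]
ft_force: [1.7, 0.3, -0.7]
grip_width: 0.004
grip_force: 0.2
t 11.72 dock mm [ -4.    1.6 116.2] F dock [ 1.7 -0.2 -0.7] yawerr 0.38 w 0.4 gf 0.15865489660427556
```

```bash
python3 -m jog '[{"claw":0,"dx":4,"dy":0,"dz":1,"spin":0},{"claw":0,"dx":8,"dy":0,"dz":3,"spin":0},{"claw":0,"dx":12,"dy":0,"dz":5,"spin":0},{"claw":0,"dx":16,"dy":0,"dz":7.5,"spin":0},{"claw":0,"dx":20,"dy":0,"dz":10.5,"spin":0},{"claw":0,"dx":24,"dy":0,"dz":14,"spin":0},{"claw":0,"dx":24,"dy":0,"dz":14,"spin":0}]'; python3 -c "
from h import *;st()"
```

```text
time: 12.3
position: [0.5085, -0.1737, 0.1017]
tool_rot: [0.473, -3.105, -0.001]
ft_force: [2.5, 2.4, 0.6]
grip_width: 0.004
grip_force: 1.2
t 12.3 dock mm [-29.3   1.4 101.7] F dock [3.1 1.6 0.6] yawerr 0.31 w 0.3 gf 1.231332417592057
```

```bash
python3 -m jog '[{"claw":0,"dx":3,"dy":0,"dz":3.5,"spin":0},{"claw":0,"dx":5.5,"dy":0,"dz":7,"spin":0},{"claw":0,"dx":7.5,"dy":0,"dz":10,"spin":0},{"claw":0,"dx":9.5,"dy":0,"dz":13,"spin":0},{"claw":0,"dx":11,"dy":0,"dz":16,"spin":0},{"claw":0,"dx":12.5,"dy":0,"dz":19,"spin":0},{"claw":0,"dx":12.5,"dy":0,"dz":19,"spin":0}]'; python3 -c "
from h import *;st()"
```

```text
time: 12.88
position: [0.4965, -0.1779, 0.0824]
tool_rot: [0.473, -3.104, 0.0]
ft_force: [0.3, 0.4, 0.6]
grip_width: 0.001
grip_force: 0.2
t 12.88 dock mm [-42.    1.   82.4] F dock [0.4 0.3 0.6] yawerr 0.32 w 0.0 gf 0.2038474119035527
```

```bash
python3 - <<'E'
from h import *
from bench import *
d=get_image("scene")
np.savez("pics/scene8.npz",**d);P=dk(cloud(d))*1000;hsv=cv2.cvtColor(d["frame"],cv2.COLOR_RGB2HSV)
r=((hsv[...,0]<6)|(hsv[...,0]>174))&(hsv[...,1]>150)&(P[...,2]>44)&(abs(P[...,1])<20)&(abs(P[...,0])<80)
q=P[r];print(q[np.argsort(q[:,2])][::3].round(0).tolist())
c=proj(d,O+R@np.array([.02,0,.06]))[0].astype(int);f=d["frame"][c[1]-34:c[1]+34,c[0]-34:c[0]+34]
cv2.imwrite("pics/c7.png",cv2.resize(f,(580,580),interpolation=cv2.INTER_CUBIC)[:,:,::-1])
E
```

```text
[[-47.0, 2.0, 47.0], [-9.0, 9.0, 54.0], [-4.0, 1.0, 55.0], [-15.0, 3.0, 56.0], [-13.0, -5.0, 56.0], [-10.0, -4.0, 57.0], [-5.0, 3.0, 57.0], [-17.0, 11.0, 57.0], [-19.0, 9.0, 57.0], [-21.0, 12.0, 58.0], [-9.0, 4.0, 58.0], [-30.0, 10.0, 59.0], [-20.0, 5.0, 60.0], [-29.0, 4.0, 61.0], [-22.0, 3.0, 61.0], [-24.0, 11.0, 61.0], [-31.0, 7.0, 62.0], [-33.0, 5.0, 62.0], [-36.0, -6.0, 63.0], [-33.0, -6.0, 63.0], [-37.0, -4.0, 64.0], [-40.0, -10.0, 68.0], [-39.0, -6.0, 69.0], [-51.0, -9.0, 70.0], [-34.0, -7.0, 71.0], [-28.0, -7.0, 74.0], [-51.0, -7.0, 76.0]]
```

View pics/c7.png

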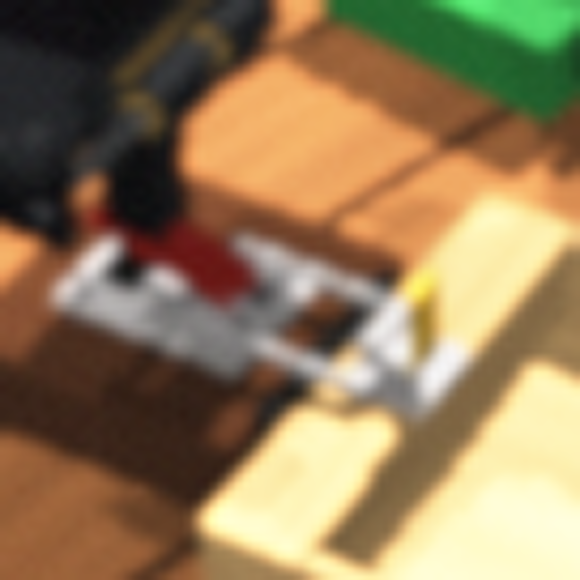

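The lever is at about 15°, fingers on it (px 150,200). The loop lies level, with the bar and tab tight behind the keeper. I'll press it down flat.

```bash
python3 -m jog '[{"claw":0,"dx":1.5,"dy":0,"dz":4,"spin":0},{"claw":0,"dx":2.5,"dy":0,"dz":8,"spin":0},{"claw":0,"dx":3,"dy":0,"dz":11,"spin":0},{"claw":0,"dx":3,"dy":0,"dz":13,"spin":0},{"claw":0,"dx":3,"dy":0,"dz":13,"spin":0}]'; python3 -c "
from h import *;st()"
```

```text
time: 13.35
position: [0.4941, -0.1783, 0.0696]
tool_rot: [0.473, -3.104, -0.0]
ft_force: [-1.4, -0.5, 0.4]
grip_width: 0.007
grip_force: 0.0
t 13.35 dock mm [-44.5   1.3  69.6] F dock [-1.5 -0.1  0.4] yawerr 0.33 w 0.7 gf 0.0
```

Tips are at 55.6 mm with almost no force, so it has probably snapped over. I'll press gently to the stop.

```bash
python3 -m jog '[{"claw":0,"dx":0,"dy":0,"dz":1.5,"spin":0},{"claw":0,"dx":0,"dy":0,"dz":3,"spin":0},{"claw":0,"dx":0,"dy":0,"dz":4,"spin":0},{"claw":0,"dx":0,"dy":0,"dz":4,"spin":0}]'; python3 -c "
from h import *;st()"
```

```text
time: 13.68
position: [0.4949, -0.1783, 0.0673]
tool_rot: [-0.474, 3.106, 0.001]
ft_force: [-3.0, 1.1, 7.9]
grip_width: 0.007
grip_force: 3.7
t 13.68 dock mm [-43.7   1.   67.3] F dock [-2.6  1.9  7.9] yawerr 0.35 w 0.6 gf 3.717840223107487
```

```bash
python3 -m jog '[{"claw":0,"dx":0,"dy":0,"dz":0.5,"spin":0},{"claw":0,"dx":0,"dy":0,"dz":0.5,"spin":0},{"claw":0,"dx":0,"dy":0,"dz":0,"spin":0},{"claw":0,"dx":0,"dy":0,"dz":-10,"spin":0},{"claw":0,"dx":0,"dy":0,"dz":-40,"spin":0},{"claw":0,"dx":0,"dy":0,"dz":-80,"spin":0},{"claw":0,"dx":0,"dy":0,"dz":-110,"spin":0},{"claw":0,"dx":0,"dy":0,"dz":-110,"spin":0},{"claw":0,"dx":0,"dy":0,"dz":-110,"spin":0}]'; python3 - <<'E'
from h import *
from bench import *
st()
d=get_image("scene")
np.savez("pics/scene9.npz",**d);P=dk(cloud(d))*1000;hsv=cv2.cvtColor(d["frame"],cv2.COLOR_RGB2HSV)
r=((hsv[...,0]<6)|(hsv[...,0]>174))&(hsv[...,1]>150)&(P[...,2]>44)&(abs(P[...,1])<20)&(abs(P[...,0])<80)
q=P[r];print(np.polyfit(q[:,0],q[:,2],1),q[np.argsort(q[:,0])][::6].round(0).tolist())
m=(P[...,2]>36)&(P[...,2]<46)&(hsv[...,1]>50)&(hsv[...,0]>15)&(hsv[...,0]<30)&(P[...,0]>200)&(P[...,0]<265)&(abs(P[...,1])<60)
print(m.sum(),P[m][:,0].max(),np.median(P[m][:,0]))
c=proj(d,O+R@np.array([.02,0,.06]))[0].astype(int);f=d["frame"][c[1]-34:c[1]+34,c[0]-34:c[0]+34]
cv2.imwrite("pics/c8.png",cv2.resize(f,(580,580),interpolation=cv2.INTER_CUBIC)[:,:,::-1])
E
```

```text
time: 14.43
position: [0.4962, -0.1787, 0.1788]
tool_rot: [-0.473, 3.101, -0.001]
ft_force: [-0.2, 0.5, 0.0]
grip_width: 0.004
grip_force: 0.0
t 14.43 dock mm [-42.5   0.3 178.8] F dock [-0.   0.5  0. ] yawerr 0.35 w 0.3 gf 0.0
[-6.71359418e-03  5.23377921e+01] [[-62.0, 4.0, 51.0], [-58.0, 9.0, 56.0], [-53.0, 1.0, 53.0], [-50.0, -8.0, 49.0], [-46.0, -9.0, 53.0], [-44.0, -7.0, 52.0], [-40.0, -7.0, 53.0], [-35.0, -9.0, 53.0], [-31.0, 6.0, 55.0], [-27.0, -6.0, 51.0], [-23.0, 9.0, 52.0], [-19.0, 3.0, 54.0], [-15.0, 2.0, 53.0], [-13.0, 10.0, 52.0]]
123 247.03174831047176 242.47861189560604
```

View pics/c8.png

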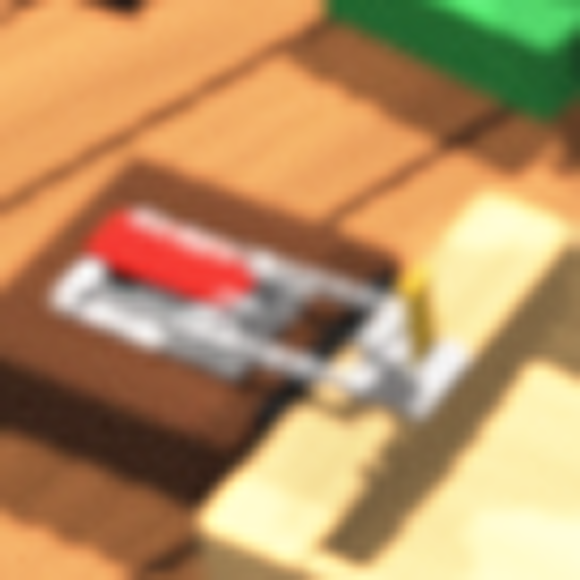

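The lever lies flat (slope 0.007) and stays so with the fingers away. The tray was drawn 6–7 mm towards the dock, and the loop is hooked at the keeper (px 385,340). I'm handing in.

```bash
python3 -c "
from bench import *
print(close_job())"
```

```text
the job is handed in; nothing more can be done
None
```

The tray is latched: the loop is hooked under the keeper, the lever lies flat and stays shut by itself, the tray was drawn about 6–7 mm against the buffer, and the job was handed in at about 14.5 s; the hand-in gave no verdict.

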